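Crank a brass bush out of its carrier and box it

ROBOT

A 6-joint arm with a two-finger parallel gripper is mounted at the origin on the work surface. World frame = base frame: x ahead of the robot, y to its left, z up, the work surface at z = 0. Lengths are in m, angles in rad, forces in N, time in s.
With the tool pointing down it reaches from about 0.425 to 0.95 m from the base axis. Payload 3.5 kg.
Tool frame: the origin (TCP) lies on the centre line of the jaws, within the pads' length; the fingertips stand 14 mm ahead of it and the grasp point (between the pads) lies 5 mm behind it (ctrl.tip_reach is the distance from the TCP to the fingertips, in m); z points along the fingers, y is the line along which they close (so a half turn about z gives the same grasp; the last joint's range is limited). The gripper opens to 85 mm and grips with 20 to 120 N. Pads are 22 mm wide; open, the fingers measure 114 mm over their backs; the gripper's body (76 mm by 85 mm) begins 54 mm behind the grasp point. The pads swing forward as they close: fully open they stand 13 mm farther back than shut.
Start: joints at [-1.368, 0.286, 1.577, -0, 1.279, -0.15], TCP at [0.233, -0.633, 0.245] pointing down, gripper open.
Joint ranges: [-2.77, 2.77], [-0.9, 2.22], [0.21, 2.48], [-1.53, 4.67], [0.24, 2.81], [-2.84, 2.84]. Speed limits (rad/s): [2.79, 2.79, 3.14, 3.14, 3.14, 3.14].

INTERFACE

Orientations are given as a unit quaternion [x, y, z, w].
In Python, from plant import get_state, imaging, workorder, ctrl gives the robot as it stands. The module is installed in compiled form; this text tells all that it offers.
- The arm moves only by the shell command python3 -m jog 'ROWS' [FORCE]. ROWS is JSON, a list of rows, each a list of 7 numbers: the closure, from 0 (fully open) to 1 (shut), then the shift along the tool's x, y, z in mm, then the turn, a rotation vector about the tool's x, y, z in rad. In form: [[gripper, tx, ty, tz, ax, ay, az], ...]. A call has 1 to 12 rows; each row is the pose to reach, as a shift and turn from the pose commanded when the call began, along the tool's axes at that moment; what a row does not reach only later rows make up. A row lasts 1/10 s, in which the tool goes at most 50 mm and 8.59 degrees, less where a joint would pass 70% of its speed; a pose out of reach is approached as far as the arm can. A call with a gripper value outside its range is refused whole. The fingers move at their own pace and stop on an object; FORCE is the grip in N (left out, the last holds). Time passes only in rows, so rows that repeat a pose let the fingers close. It gives the time, the measured TCP pose, the force, the opening and the grip force at its end, in the units of the state.
- get_state(): the state, without advancing time (a new reading comes with each control period).
- imaging.read_camera(name): name is "side" or "top" or "wrist"; returns a dict with "image" (384x512x3 uint8, blue, green, red), "fx", "fy", "cx", "cy" (pixels), "R" (3x3) and "t" (3): a world point X has camera coordinates R X + t; the wrist camera has in their place "tool_from_camera" (4x4, takes a point from camera to tool coordinates, whose origin is the TCP and whose axes are the flange's). Camera axes: x right, y down, z forward; pixel columns grow to the right and rows downward; lengths in m; the calibration is good to about 2 mm. A picture is of the moment at which its call begins: read the wrist's pose just before it. There is no depth.
- workorder.sign_off(): hands the job in; it is judged then, once.
The state is a dict: "time": time; "qpos": joint angles; "dq": joint speeds; "joint_efforts": joint torques, N m; "eef_pos": TCP position; "tcp_rot": TCP orientation; "contact_force": force on the tool from outside, world axes, zero at the start; "wrist_torque": the same for the moment, N m; "opening": opening from 0.0 (shut) to 1.0 (fully open); "finger_force": force on a finger pad.
Only numpy, scipy, OpenCV 4.12 (cv2) and the standard library are available. Lean on these libraries where they do the work, as an engineer would, in place of code of your own. Each camera call takes 0.05 s, during which the arm holds its last target. There are 200 camera calls.

TASK

Turn the hand press's crank clockwise (seen from above) to push the square brass bush out of its steel carrier: it goes stiffly, then the resistance suddenly drops away as the bush comes loose. Stop cranking straight away, so that the bush is left lying on the short shelf and is not pushed off its end, then pick the bush up and set it down gently in the empty cardboard box, without disturbing the other things on the bench.

Things in the scene. Friction and masses are not known exactly. Their poses are not given: they have to be found in the camera images.
- crank (a joint): Crank angle of the green hand press, rad. Positive is clockwise seen from above and drives the ram forward, 30 mm per full turn; starts between -0.7 and 0.7. Vertical axis; stays where it is left. It takes about 1 N at the knob while the ram runs free, 4 to 12 N while it pushes the gripped bush. 1 to 2 turns in all bring the bush loose.
- crank_axis (a point): Point on the crank's vertical axis at the knob's middle height, 122 mm above the bench. Axes: z up, the ram slides towards -y; at crank angle 0 the knob lies on the -x side. The press (gearbox 85 x 85 mm, 84 mm tall; bed 110 x 195 x 12 mm) is fixed to the bench.
- knob_mid (a point): Centre of the upright round black knob, 22 mm in diameter, 40 mm tall (102 to 142 mm above the bench), turning freely on its pin, so a grip need not rotate. It goes round a circle of 50 mm radius about crank_axis. The flat steel crank arm lies just below (top at 100 mm).
- bush: Square brass guide bush, 28 x 40 x 28 mm (x, y, z), about 0.24 kg, dark round bore in its ends; origin at its centre, y along the ram's line. It starts level, underside 52 mm above the bench, its back part gripped in the dark steel carrier (60 mm wide, top 102 mm above the bench). The carrier stands fixed 2 to 22 mm beyond the ram's nose and the bush sits 4 to 14 mm deep in it; neither is measured.
- bush_front (a point): Centre of the bush's front (-y) end, which first sticks out 10 to 20 mm from the carrier over a fixed shelf 26 mm wide, 8 mm thick. When the bush comes loose it lies on this shelf with 40 mm out of the carrier and nothing beside it, its front end some 10 mm past the shelf's end. Pushed about 10 mm (a third of a turn) farther it tips off.
- ram: Square steel rack bar of the press, 18 x 18 x 180 mm, centre line 66 mm above the bench; slides towards its -y axis. Origin on the bench under the crank's axis at crank angle 0; the nose is 70 mm ahead (-y) of it. It runs free for 2 to 40 mm, then pushes the bush stiffly for 20 to 30 mm until the bush's back end leaves the grip and the resistance drops away to nearly nothing.
- parts_box: Open, empty cardboard box fixed to the bench, 170 x 200 x 60 mm (x, y, z), walls and floor 5 mm; origin at the centre of its underside on the bench.
- oil_bottle: Bystander: white plastic bottle, 44 mm in diameter, 110 mm tall, origin at the centre of its underside.
- spring_clamp: Bystander: black plastic spring clamp lying flat, about 100 x 35 x 18 mm, origin at the centre of its underside.
- flange_nut: Bystander: brass flanged nut, round flange 52 mm in diameter under a 30 mm square body, 34 mm tall, origin at the centre of its underside.
Things that resemble listed ones, but are neither listed nor needed, are in the scene too. Leave any purple or red look-alike of the bush alone.

How it is judged:
By the outcome, as a careful person would: the job done as asked, in the order asked, and still so for the second after the job is handed in, with the robot touching nothing.
It also fails if it takes over 72 s, if anything falls off the work surface, if the arm or the gripper's body presses on something with over 40 N, if the wrist force passes 120 N, or if a joint passes its speed limit or range.

## Working session

There is one attempt and no reset: what is moved stays moved. The work goes in short steps, Python scripts to look and compute and a shell command to move; the robot and the scene stay as the last step left them, time stands still between calls to the robot, and variables do not carry over. Pictures are saved under pics/ and viewed, at most 10 in all, crops included, and the job is handed in when it is done.

```bash
mkdir -p pics; cat > h.py <<'E'
import numpy as np, cv2
from plant import get_state, imaging, workorder, ctrl
from scipy.spatial.transform import Rotation as Ro
def ray(c,u,v):
    R=np.array(c["R"]);t=np.array(c["t"])
    d=R.T@np.array([(u-c["cx"])/c["fx"],(v-c["cy"])/c["fy"],1.]); return -R.T@t,d
def onz(c,u,v,z):
    o,d=ray(c,u,v); return o+d*(z-o[2])/d[2]
def proj(c,X):
    p=np.array(c["R"])@X+np.array(c["t"]); return p[0]/p[2]*c["fx"]+c["cx"],p[1]/p[2]*c["fy"]+c["cy"]
def wcam():
    s=get_state(); c=imaging.read_camera("wrist")
    T=np.eye(4);T[:3,:3]=Ro.from_quat(s["tcp_rot"]).as_matrix();T[:3,3]=s["eef_pos"]
    W=np.linalg.inv(T@np.array(c["tool_from_camera"])); c["R"]=W[:3,:3];c["t"]=W[:3,3]; return c
E
python3 - <<'E'
from h import *
s=get_state();print(s);
a=imaging.read_camera("top");b=imaging.read_camera("side")
for c,n in((a,"top"),(b,"side")):
    cv2.imwrite(f"pics/{n}.png",c["image"]); print(n,-np.array(c["R"]).T@c["t"],np.array(c["R"])[2])
im=cv2.resize(a["image"],(800,600));cv2.imwrite("pics/top1.png",im)
im=cv2.resize(b["image"],(800,600));cv2.imwrite("pics/side1.png",im)
print(Ro.from_quat(s["tcp_rot"]).as_matrix())
E
```

```text
{'time': 0.0, 'qpos': array([-1.36797449e+00,  2.87177824e-01,  1.57815029e+00,  1.74851543e-05,
        1.27864003e+00, -1.50034253e-01]), 'dq': array([-0.0010006 ,  0.00041849, -0.00083233, -0.00104925,  0.00071434,
       -0.00118684]), 'joint_efforts': array([-6.63810006e-04, -4.05984843e+01, -2.92623818e+01, -1.84460177e-04,
        5.74355290e-03, -8.65553282e-07]), 'eef_pos': array([ 0.23314916, -0.63279321,  0.24395351]), 'tcp_rot': array([ 9.84476650e-01,  1.75511581e-01, -2.29792156e-05, -1.18755065e-03]), 'contact_force': array([-0.07476431, -0.61578292,  0.56915251]), 'wrist_torque': array([ 0.00412927,  0.02645398, -0.0166566 ]), 'finger_force': 0.0, 'opening': 1.0043983774726593}
top [0.4513775  0.0298445  1.05278154] [ 0.14874296 -0.0068321  -0.98885229]
side [ 0.39515944 -0.99652784  0.68767076] [ 0.14807382  0.84568845 -0.5127233 ]
[[ 9.38391369e-01  3.45574052e-01 -4.62102787e-04]
 [ 3.45574161e-01 -9.38388549e-01  2.33016554e-03]
 [ 3.71612782e-04 -2.34629801e-03 -9.99997178e-01]]
```

View pics/top1.png

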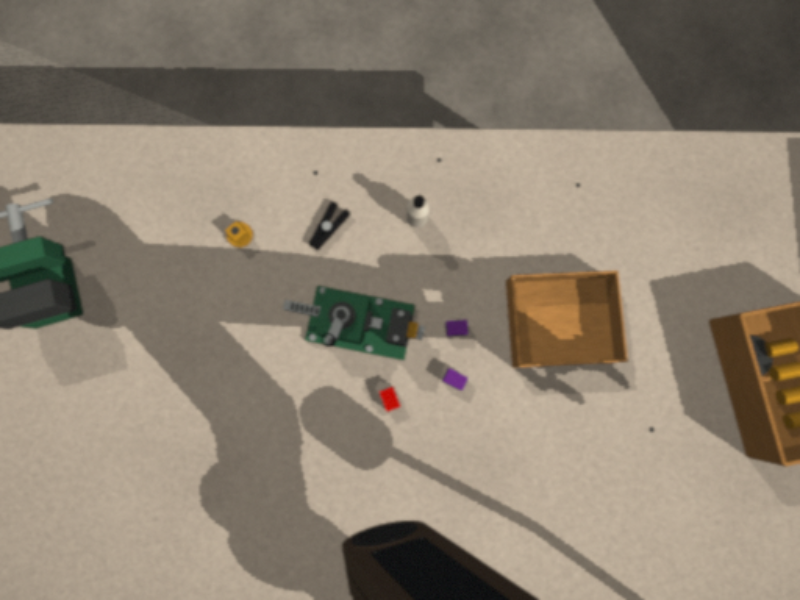

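View pics/side1.png

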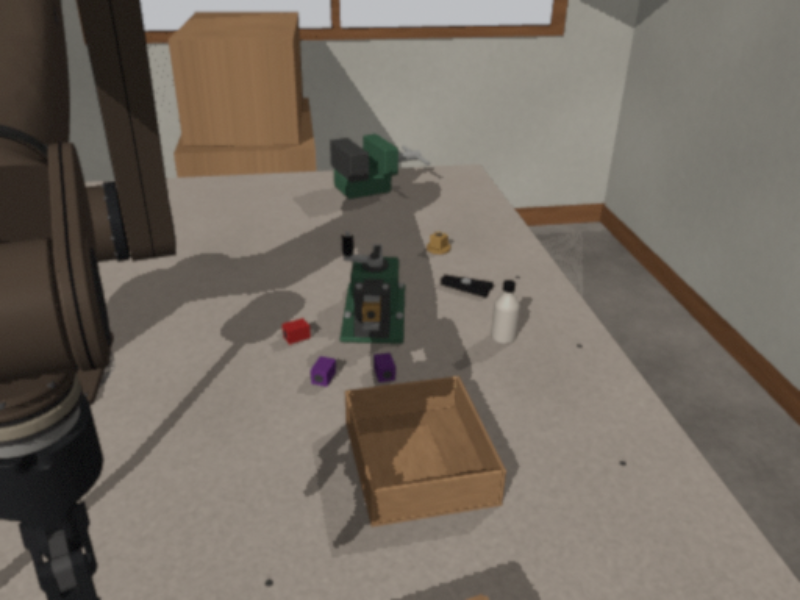

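The top view (800x600) shows the crank hub at (341,315), the knob at (329,339), the carrier at (402,325), the bush at (413,330) and the box at about (567,319). The side view shows the knob at (348,243) and the bush front at (371,314). Purple and red decoys stand in front of and beside the press.

```bash
python3 - <<'E'
from h import *
a=imaging.read_camera("top")
P=lambda u,v,z:onz(a,u/1.5625,v/1.5625,z)[:2].round(4)
print("hub",P(341,315,.105),"knob",P(329,340,.142))
print("bed",[P(u,v,.012) for u,v in((318,287),(414,303),(404,358),(307,341))])
print("carrier",P(402,325,.102),"bush",P(414,330,.08))
print("box rim",[P(u,v,.06) for u,v in((510,276),(617,272),(626,361),(514,367))])
for n,q in dict(nut=(240,233),clamp=(327,226),bottle=(419,212),pur1=(457,328),pur2=(455,379),red=(390,399)).items(): print(n,P(*q,.02))
hs=cv2.cvtColor(a["image"],cv2.COLOR_BGR2HSV)
m=cv2.inRange(hs,(50,80,20),(95,255,140));m[:, :170]=0
cs=max(cv2.findContours(m,0,2)[0],key=cv2.contourArea); r=cv2.minAreaRect(cs); bx=cv2.boxPoints(r); print(r,[onz(a,*p,.012)[:2].round(4) for p in bx])
E
```

```text
hub [0.5515 0.1289] knob [0.5056 0.144 ]
bed [array([0.6154, 0.1843]), array([ 0.5857, -0.0015]), array([0.4803, 0.0171]), array([0.5111, 0.2021])]
carrier [0.5351 0.0221] bush [5.282e-01 4.000e-04]
box rim [array([ 0.6314, -0.178 ]), array([ 0.6407, -0.3775]), array([ 0.4765, -0.3853]), array([ 0.4642, -0.1814])]
nut [0.7192 0.3378]
clamp [0.7348 0.1691]
bottle [ 0.7647 -0.0104]
pur1 [ 0.5374 -0.0832]
pur2 [ 0.4417 -0.0786]
red [0.404  0.0428]
((230.07691955566406, 206.11537170410156), (62.561038970947266, 34.712554931640625), 11.309932708740234) [array([0.5148, 0.2036]), array([0.6176, 0.1865]), array([0.5817, 0.0009]), array([0.4798, 0.0207])]
```

```bash
python3 -m jog '[[0,383,-267,-56,0,0,-1.046],[0,383,-267,-56,0,0,-1.046],[0,383,-267,-56,0,0,-1.046],[0,383,-267,-56,0,0,-1.046],[0,383,-267,-56,0,0,-1.046],[0,383,-267,-56,0,0,-1.046],[0,383,-267,-56,0,0,-1.046],[0,383,-267,-56,0,0,-1.046],[0,383,-267,-56,0,0,-1.046],[0,383,-267,-56,0,0,-1.046],[0,383,-267,-56,0,0,-1.046],[0,383,-267,-56,0,0,-1.046]]'; python3 - <<'E'
from h import *
s=get_state();R=Ro.from_quat(s["tcp_rot"]).as_matrix();print(s["eef_pos"],s["qpos"],R)
print(imaging.read_camera("wrist")["tool_from_camera"])
print((R.T@(np.array([.525,.06,.30])-s["eef_pos"])*1000).round(1))
E
```

```text
time: 1.35
eef_pos: [0.5002, -0.2504, 0.301]
tcp_rot: [0.765, 0.644, -0.0, -0.0]
contact_force: [-0.7, 0.2, -0.8]
opening: 1.002
finger_force: 0.0
[ 0.50023309 -0.25039366  0.30097244] [-6.45180180e-01 -7.44754390e-03  1.80180995e+00 -6.58108277e-04
  1.34778917e+00 -4.74083157e-01] [[ 1.70119722e-01  9.85423050e-01 -8.32485056e-04]
 [ 9.85423351e-01 -1.70119923e-01 -1.76726282e-04]
 [-3.15772446e-04 -7.90285587e-04 -9.99999638e-01]]
[[ 1.34320782e-03 -9.52948104e-01 -3.03130510e-01  7.71860511e-02]
 [ 9.99998828e-01  1.05709907e-03  1.10792440e-03  8.98902280e-04]
 [-7.35355475e-04 -3.03131643e-01  9.52948407e-01 -1.27694425e-01]
 [ 0.00000000e+00  0.00000000e+00  0.00000000e+00  1.00000000e+00]]
[310.1 -28.4   0.9]
```

```bash
python3 -m jog '[[0,310,-28,0,0,0,0],[0,310,-28,0,0,0,0],[0,310,-28,0,0,0,0],[0,310,-28,0,0,0,0],[0,310,-28,0,0,0,0],[0,310,-28,0,0,0,0],[0,310,-28,0,0,0,0],[0,310,-28,0,0,0,0],[0,310,-28,0,0,0,0]]'; python3 - <<'E'
from h import *
c=wcam(); cv2.imwrite("pics/w1raw.png",c["image"]); cv2.imwrite("pics/w1.png",cv2.resize(c["image"],(800,600)))
E
```

```text
time: 2.3
eef_pos: [0.5259, 0.0581, 0.301]
tcp_rot: [0.766, 0.643, -0.001, 0.0]
contact_force: [0.1, -0.2, 0.0]
opening: 1.002
finger_force: 0.0
```

View pics/w1.png

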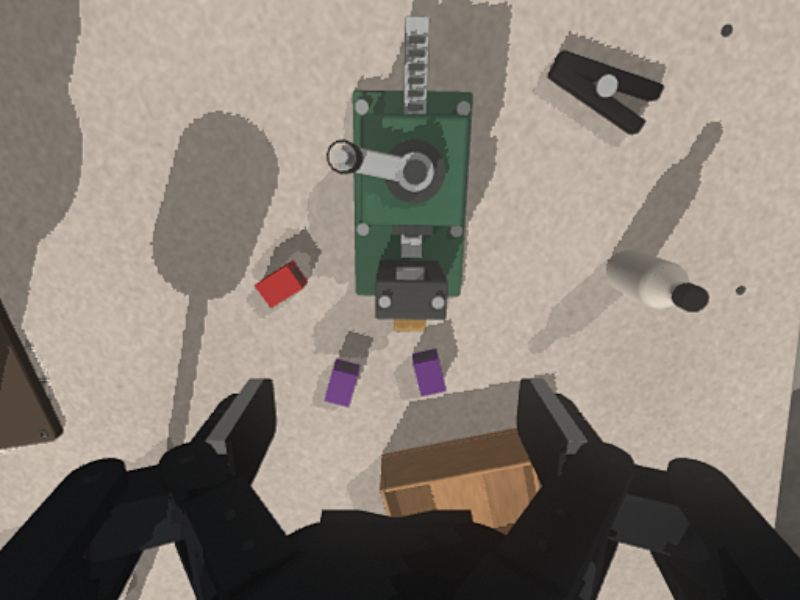

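The wrist view shows the knob top at about (343,156), the hub at (415,171), the carrier's front edge running (376,318)–(444,321), and the bush's top front edge at (410,331).

```bash
python3 - <<'E'
from h import *
c=wcam();s=get_state();R=Ro.from_quat(s["tcp_rot"]).as_matrix()
P=lambda u,v,z:onz(c,u/1.5625,v/1.5625,z)
T=lambda X:(R.T@(X-s["eef_pos"])*1000).round(1)
im=c["image"];hs=cv2.cvtColor(im,cv2.COLOR_BGR2HSV)
for n,q in dict(knob=(343,156,.142),hub=(415,171,.108),car1=(376,318,.102),car2=(444,321,.102),carback1=(379,263,.102),carback2=(446,265,.102),bushL=(394,331,.08),bushR=(426,331,.08),bedBL=(356,297,.012),bedBR=(463,297,.012),bedTL=(353,92,.012),bedTR=(471,95,.012)).items(): print(n,P(*q)[:2].round(4),T(P(*q)))
E
```

```text
knob [0.5081 0.1473] [ 85.3 -33.2 159.1]
hub [0.5541 0.1297] [ 75.9  15.2 193.1]
car1 [0.5039 0.0201] [-40.7 -15.1 199.2]
car2 [0.5592 0.0077] [-43.3  41.5 199.2]
carback1 [0.515  0.0655] [  5.9 -12.2 199.2]
carback2 [0.5674 0.0547] [  4.3  41.3 199.1]
bushL [ 0.5151 -0.0025] [-61.   -0.3 221.2]
bushR [ 0.5433 -0.0074] [-61.   28.4 221.2]
bedBL [0.4777 0.0153] [-50.  -40.1 289.2]
bedBR [ 0.5876 -0.0039] [-49.8  71.5 289.2]
bedTL [0.5138 0.2053] [143.4 -37.6 289.1]
bedTR [0.6184 0.1845] [141.2  69.  289.1]
```

```bash
python3 -m jog '[[0.55,85,-33,100,0,0,0],[0.55,85,-33,100,0,0,0],[0.55,85,-33,100,0,0,0],[0.55,85,-33,110,0,0,0],[0.55,85,-33,130,0,0,0],[0.55,85,-33,150,0,0,0],[0.55,85,-33,165,0,0,0],[0.55,85,-33,177,0,0,0],[0.55,85,-33,177,0,0,0]]' 40; python3 - <<'E'
from h import *
c=wcam(); cv2.imwrite("pics/w2.png",cv2.resize(c["image"],(800,600)))
E
```

```text
time: 3.3
eef_pos: [0.5073, 0.1481, 0.1228]
tcp_rot: [0.766, 0.643, -0.001, -0.001]
contact_force: [-0.8, 0.3, -0.4]
opening: 0.451
finger_force: 0.0
```

View pics/w2.png

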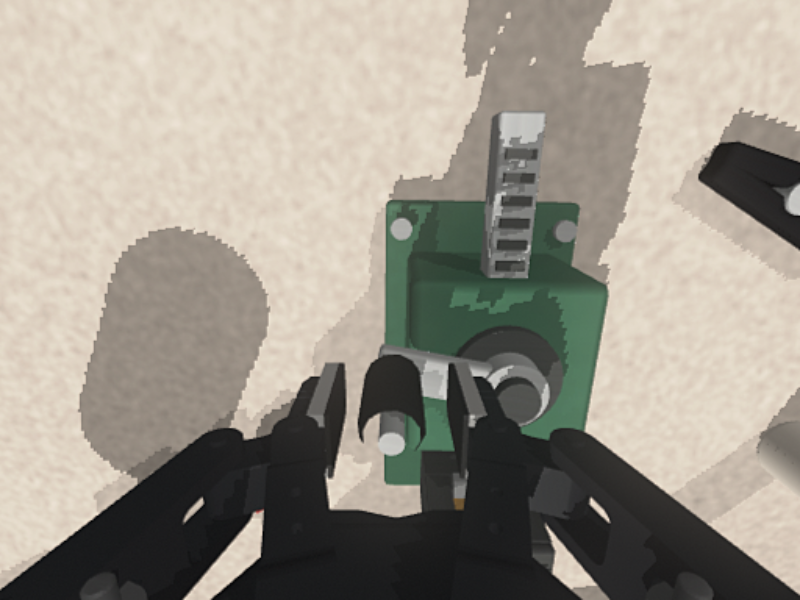

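The knob stands between the pads at about (392,400), nearly centred. I'll close on it.

```bash
python3 -m jog '[[1,0,0,0,0,0,0],[1,0,0,0,0,0,0],[1,0,0,0,0,0,0],[1,0,0,0,0,0,0]]' 50; python3 - <<'E'
from h import *
c=wcam();s=get_state();print(s["eef_pos"],s["contact_force"])
hs=cv2.cvtColor(c["image"],cv2.COLOR_BGR2HSV)
R=Ro.from_quat(s["tcp_rot"]).as_matrix()
print((R.T@(np.array([.5541,.1297,.1228])-s["eef_pos"])*1000).round(1))
E
```

```text
time: 3.75
eef_pos: [0.5071, 0.1497, 0.1255]
tcp_rot: [0.765, 0.644, -0.001, -0.001]
contact_force: [-5.3, 1.9, 4.7]
opening: 0.241
finger_force: 49.2
[0.50709946 0.14975386 0.12549988] [-4.86844552  1.12063579  3.65849433]
[-11.7  49.7   2.6]
```

```bash
cat > arc.py <<'E'
import sys,numpy as np
a,st,n=map(float,sys.argv[1:4])
for k in range(1,int(n)+1):
    b=a+st*k; print("%.2f: %.0f %.0f"%(b,50*(np.sin(b)-np.sin(a)),-50*(np.cos(b)-np.cos(a))),end=" | ")
E
python3 arc.py .21 .1 12
```

```text
0.31: 5 1 | 0.41: 10 3 | 0.51: 14 5 | 0.61: 18 8 | 0.71: 22 11 | 0.81: 26 14 | 0.91: 29 18 | 1.01: 32 22 | 1.11: 34 27 | 1.21: 36 31 | 1.31: 38 36 | 1.41: 39 41 |
```

```bash
cat > fr.py <<'E'
from h import *
import sys
a=float(sys.argv[1]); s=get_state();R=Ro.from_quat(s["tcp_rot"]).as_matrix()
f=R.T@s["contact_force"]; t=np.array([np.cos(a),np.sin(a),0]); r=np.array([np.sin(a),-np.cos(a),0])
d=R.T@(s["eef_pos"]-np.array([.5541,.1297,.1228]))*1000
print("tang %.1f rad %.1f z %.1f"%(f@t,f@r,f[2]),"rel hub",d.round(1),"meas angle %.2f r %.1f"%(np.arctan2(d[0],-d[1]),np.hypot(d[0],d[1])))
E
python3 -m jog '[[1,5,1,0,0,0,0],[1,10,3,0,0,0,0],[1,14,5,0,0,0,0],[1,18,8,0,0,0,0],[1,22,11,0,0,0,0],[1,26,14,0,0,0,0],[1,29,18,0,0,0,0],[1,32,22,0,0,0,0],[1,34,27,0,0,0,0],[1,36,31,0,0,0,0],[1,38,36,0,0,0,0],[1,39,41,0,0,0,0]]'; python3 fr.py 1.41; python3 arc.py 1.41 .15 12
```

```text
time: 5.0
eef_pos: [0.5567, 0.1783, 0.1255]
tcp_rot: [0.765, 0.644, -0.001, 0.003]
contact_force: [-1.5, -7.6, 7.4]
opening: 0.235
finger_force: 49.6
tang -1.4 rad -7.6 z -7.4 rel hub [48.3 -5.7 -2.9] meas angle 1.45 r 48.6
1.56: 1 7 | 1.71: 0 15 | 1.86: -1 22 | 2.01: -4 29 | 2.16: -8 36 | 2.31: -12 42 | 2.46: -18 47 | 2.61: -24 51 | 2.76: -31 54 | 2.91: -38 57 | 3.06: -45 58 | 3.21: -53 58 |
```

```bash
python3 -m jog '[[1,0,7,-3,0,0,0],[1,-1,15,-3,0,0,0],[1,-2,22,-3,0,0,0],[1,-5,29,-3,0,0,0],[1,-9,36,-3,0,0,0],[1,-13,42,-3,0,0,0],[1,-19,47,-3,0,0,0],[1,-25,51,-3,0,0,0],[1,-32,54,-3,0,0,0],[1,-39,57,-3,0,0,0],[1,-46,58,-3,0,0,0],[1,-54,58,-3,0,0,0]]'; python3 fr.py 3.21; python3 arc.py 3.21 .15 12
```

```text
time: 6.2
eef_pos: [0.6012, 0.1181, 0.1256]
tcp_rot: [0.765, 0.644, -0.001, -0.002]
contact_force: [-5.1, 2.5, 0.4]
opening: 0.239
finger_force: 50.0
tang -1.2 rad -5.6 z -0.3 rel hub [-3.4 48.4 -3. ] meas angle -3.07 r 48.5
3.36: -7 -1 | 3.51: -15 -3 | 3.66: -21 -6 | 3.81: -28 -11 | 3.96: -33 -16 | 4.11: -38 -22 | 4.26: -42 -28 | 4.41: -44 -35 | 4.56: -46 -42 | 4.71: -47 -50 | 4.86: -46 -57 | 5.01: -44 -65 |
```

```bash
python3 -m jog '[[1,-7,-2,0,0,0,0],[1,-15,-4,0,0,0,0],[1,-21,-7,0,0,0,0],[1,-28,-12,0,0,0,0],[1,-33,-17,0,0,0,0],[1,-38,-23,0,0,0,0],[1,-42,-29,0,0,0,0],[1,-44,-36,0,0,0,0]]'; python3 fr.py 4.41; python3 arc.py 4.41 .15 12
```

```text
time: 7.0
eef_pos: [0.5583, 0.0788, 0.1258]
tcp_rot: [0.765, 0.644, -0.002, 0.0]
contact_force: [0.9, -5.9, -17.2]
opening: 0.237
finger_force: 49.4
tang -0.2 rad 5.9 z 17.2 rel hub [-49.4  12.9  -2.9] meas angle -1.83 r 51.1
4.56: -2 -7 | 4.71: -2 -15 | 4.86: -2 -22 | 5.01: -0 -30 | 5.16: 3 -37 | 5.31: 6 -43 | 5.46: 11 -49 | 5.61: 17 -54 | 5.76: 23 -58 | 5.91: 30 -61 | 6.06: 37 -64 | 6.21: 44 -65 |
```

```bash
python3 -m jog '[[1,-2,-7,1,0,0,0],[1,-1,-15,1,0,0,0],[1,-1,-22,1,0,0,0],[1,1,-30,1,0,0,0],[1,4,-37,1,0,0,0],[1,7,-43,1,0,0,0]]'; python3 fr.py 5.31; python3 arc.py 5.31 .15 12
```

```text
time: 7.6
eef_pos: [0.5161, 0.0937, 0.1257]
tcp_rot: [0.765, 0.644, -0.003, -0.001]
contact_force: [-2.5, -3.0, -11.5]
opening: 0.239
finger_force: 50.0
tang -0.4 rad 3.8 z 11.5 rel hub [-41.9 -31.3  -2.6] meas angle -0.93 r 52.3
5.46: 5 -6 | 5.61: 10 -11 | 5.76: 16 -15 | 5.91: 23 -18 | 6.06: 30 -21 | 6.21: 38 -22 | 6.36: 45 -22 | 6.51: 53 -21 | 6.66: 60 -18 | 6.81: 66 -15 | 6.96: 73 -11 | 7.11: 78 -6 |
```

```bash
python3 -m jog '[[1,5,-6,1,0,0,0],[1,10,-10,1,0,0,0],[1,16,-14,1,0,0,0],[1,23,-17,1,0,0,0],[1,30,-20,1,0,0,0],[1,38,-21,1,0,0,0]]'; python3 fr.py 6.21; python3 arc.py 6.21 .12 12
python3 - <<'E'
from h import *
c=imaging.read_camera("side");u,v=[int(x) for x in proj(c,np.array([.53,0.02,.07]))]
cv2.imwrite("pics/s2.png",cv2.resize(c["image"][v-60:v+60,u-80:u+80],(800,600),interpolation=2));print(u,v)
E
```

```text
time: 8.2
eef_pos: [0.5024, 0.1327, 0.1257]
tcp_rot: [0.764, 0.645, -0.005, 0.001]
contact_force: [-3.4, -10.9, -7.1]
opening: 0.234
finger_force: 50.5
tang -11.1 rad 2.3 z 7.2 rel hub [ -5.8 -51.4  -2.6] meas angle -0.11 r 51.8
6.33: 6 -0 | 6.45: 12 1 | 6.57: 18 2 | 6.69: 23 4 | 6.81: 29 7 | 6.93: 34 10 | 7.05: 38 14 | 7.17: 42 18 | 7.29: 46 23 | 7.41: 49 28 | 7.53: 51 34 | 7.65: 53 40 | 237 194
```

View pics/s2.png

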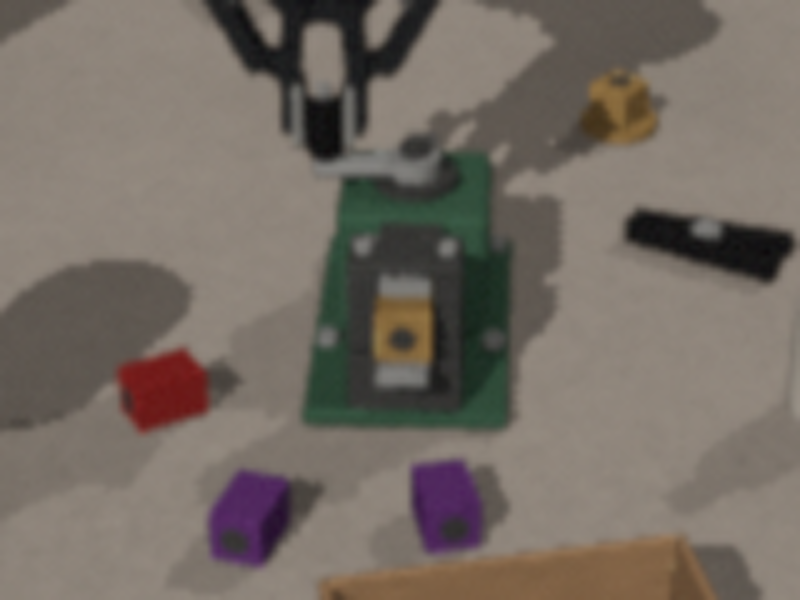

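The side crop shows the arm gripping the knob at (325,120) with the crank near its start again. The bush front is at (405,335), barely moved, and the stiff phase has now begun (11 N).

```bash
python3 -m jog '[[1,6,0,1,0,0,0],[1,12,1,1,0,0,0],[1,18,2,1,0,0,0],[1,23,4,1,0,0,0],[1,29,7,1,0,0,0],[1,34,10,1,0,0,0],[1,38,14,1,0,0,0],[1,42,18,1,0,0,0],[1,46,23,1,0,0,0],[1,49,28,1,0,0,0],[1,51,34,1,0,0,0],[1,53,40,1,0,0,0]]'; python3 fr.py 7.65; python3 arc.py 7.65 .12 10
```

```text
time: 9.45
eef_pos: [0.5496, 0.1785, 0.1255]
tcp_rot: [0.765, 0.645, -0.006, -0.001]
contact_force: [-11.8, -11.4, 1.5]
opening: 0.237
finger_force: 51.5
tang -12.2 rad -11.0 z -1.3 rel hub [ 47.3 -12.7  -3. ] meas angle 1.31 r 49.0
7.77: 1 6 | 7.89: 1 12 | 8.01: 0 18 | 8.13: -1 24 | 8.25: -3 29 | 8.37: -5 35 | 8.49: -9 40 | 8.61: -13 44 | 8.73: -17 49 | 8.85: -22 52 |
```

```bash
python3 -m jog '[[1,0,6,0,0,0,0],[1,-1,12,0,0,0,0],[1,-2,18,0,0,0,0],[1,-3,24,0,0,0,0],[1,-5,29,0,0,0,0],[1,-7,35,0,0,0,0],[1,-11,40,0,0,0,0],[1,-15,44,0,0,0,0],[1,-19,49,0,0,0,0],[1,-24,52,0,0,0,0]]'; python3 fr.py 8.85; python3 arc.py 8.85 .1 5
```

```text
time: 10.45
eef_pos: [0.5966, 0.1514, 0.1256]
tcp_rot: [0.765, 0.644, -0.002, -0.005]
contact_force: [-9.1, 7.7, -1.2]
opening: 0.238
finger_force: 51.2
tang -10.6 rad -5.3 z 1.3 rel hub [28.6 38.1 -3.1] meas angle 2.50 r 47.7
8.95: -4 3 | 9.05: -9 5 | 9.15: -14 6 | 9.25: -18 7 | 9.35: -23 8 |
```

```bash
python3 -m jog '[[1,-4,2,0,0,0,0],[1,-9,4,0,0,0,0],[1,-14,5,0,0,0,0],[1,-18,6,0,0,0,0],[1,-23,7,0,0,0,0]]'; python3 fr.py 9.35; python3 arc.py 9.35 .1 5
```

```text
time: 10.95
eef_pos: [0.6021, 0.1292, 0.1256]
tcp_rot: [0.766, 0.643, 0.003, -0.004]
contact_force: [-1.0, 11.6, -6.7]
opening: 0.241
finger_force: 50.5
tang -11.4 rad -2.1 z 6.8 rel hub [ 7.8 47.4 -2.9] meas angle 2.98 r 48.0
9.45: -5 0 | 9.55: -10 -0 | 9.65: -15 -1 | 9.75: -20 -2 | 9.85: -24 -4 |
```

```bash
python3 -m jog '[[1,-5,0,0,0,0,0],[1,-10,0,0,0,0,0],[1,-15,-1,0,0,0,0],[1,-20,-2,0,0,0,0],[1,-24,-4,0,0,0,0]]'; python3 fr.py 9.85; python3 arc.py 9.85 .1 4
```

```text
time: 11.45
eef_pos: [0.5964, 0.1052, 0.1257]
tcp_rot: [0.766, 0.643, 0.005, -0.001]
contact_force: [7.0, 8.7, -12.8]
opening: 0.238
finger_force: 49.9
tang -11.0 rad 0.9 z 12.9 rel hub [-16.8  45.9  -2.9] meas angle -2.79 r 48.9
9.95: -4 -2 | 10.05: -9 -5 | 10.15: -13 -8 | 10.25: -16 -12 |
```

```bash
python3 -m jog '[[1,-4,-2,0,0,0,0],[1,-9,-5,0,0,0,0],[1,-13,-8,0,0,0,0],[1,-16,-12,0,0,0,0]]'; python3 fr.py 10.25; python3 arc.py 10.25 .1 4
```

```text
time: 11.85
eef_pos: [0.5832, 0.0893, 0.1258]
tcp_rot: [0.765, 0.644, 0.005, 0.002]
contact_force: [10.9, 2.7, -14.5]
opening: 0.237
finger_force: 49.8
tang -10.5 rad 3.5 z 14.7 rel hub [-34.8  35.6  -2.8] meas angle -2.37 r 49.8
10.35: -3 -4 | 10.45: -6 -8 | 10.55: -8 -12 | 10.65: -10 -17 |
```

```bash
python3 -m jog '[[1,-3,-4,1,0,0,0],[1,-6,-8,1,0,0,0],[1,-8,-12,1,0,0,0],[1,-10,-17,1,0,0,0]]'; python3 fr.py 10.65; python3 arc.py 10.65 .1 4
```

```text
time: 12.25
eef_pos: [0.5635, 0.0797, 0.1256]
tcp_rot: [0.765, 0.644, 0.001, 0.003]
contact_force: [1.7, -6.4, -7.0]
opening: 0.235
finger_force: 50.7
tang -0.5 rad 6.5 z 7.0 rel hub [-47.6  17.8  -2.7] meas angle -1.93 r 50.8
10.75: -1 -5 | 10.85: -2 -10 | 10.95: -3 -15 | 11.05: -3 -20 |
```

Resistance has dropped from 10.5 N to 0.5 N, so the bush is loose. I'll stop here, release the knob and lift.

```bash
python3 -m jog '[[0.62,0,0,0,0,0,0],[0.62,0,0,0,0,0,0],[0.62,0,0,-10,0,0,0],[0.62,0,0,-30,0,0,0],[0.62,0,0,-60,0,0,0],[0.5,-20,-15,-100,0,0,0],[0.5,-40,-15,-140,0,0,0],[0.5,-55,-15,-140,0,0,0],[0.5,-55,-15,-140,0,0,0]]'; python3 - <<'E'
from h import *
c=wcam(); cv2.imwrite("pics/w3raw.png",c["image"]); cv2.imwrite("pics/w3.png",cv2.resize(c["image"][150:342,128:384],(800,600),interpolation=2))
E
```

```text
time: 13.15
eef_pos: [0.5388, 0.0282, 0.2666]
tcp_rot: [0.766, 0.643, 0.002, 0.002]
contact_force: [-1.2, 0.4, -0.9]
opening: 0.499
finger_force: 0.0
```

View pics/w3.png

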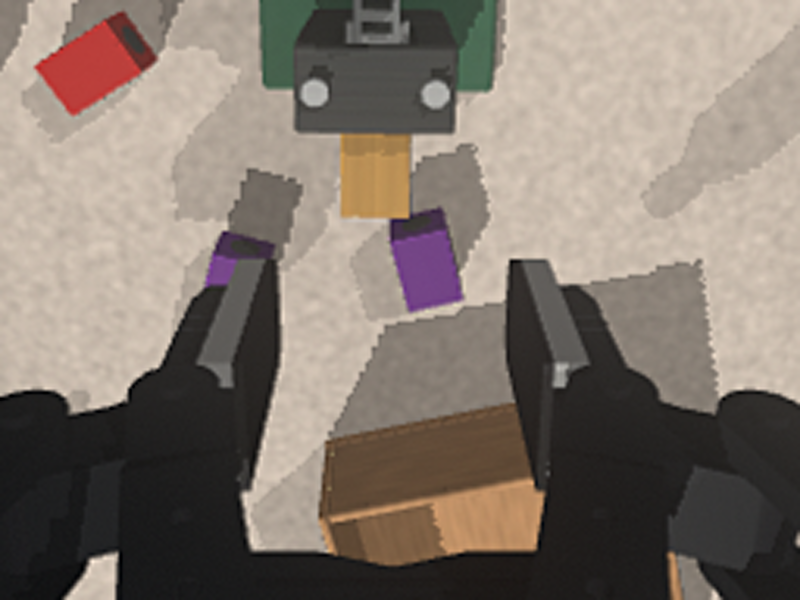

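The crop shows the bush lying square and free of the carrier, spanning x 341–410 with its front edge at row 217 and the carrier's front edge at row 132.

```bash
python3 - <<'E'
from h import *
c=wcam();s=get_state();R=Ro.from_quat(s["tcp_rot"]).as_matrix()
T=lambda u,v,z:((R.T@(onz(c,u/3.125+128,v/3.125+150,z)-s["eef_pos"]))*1000).round(1)
print(T(341,217,.08),T(410,217,.08),T(296,132,.102),T(456,132,.102),T(315,93,.105))
print(R.round(4))
b=np.array([(.6314+.6407+.4765+.4642)/4,-(.178+.3775+.3853+.1814)/4,.2]); print((R.T@(b-s["eef_pos"])*1000).round(1))
E
```

```text
[-57.2 -18.1 183.1] [-57.3   9.8 183. ] [-14.3 -32.6 161.1] [-14.3  25.7 161.1] [  1.1 -25.  158.1]
[[ 1.717e-01  9.851e-01 -6.000e-04]
 [ 9.851e-01 -1.717e-01  9.000e-04]
 [ 8.000e-04 -8.000e-04 -1.000e+00]]
[-302.8   68.7   62.8]
```

```bash
python3 -m jog '[[0.35,-40,-4,40,0,0,0],[0.35,-40,-4,85,0,0,0],[0.35,-40,-4,125,0,0,0],[0.35,-40,-4,155,0,0,0],[0.35,-40,-4,180,0,0,0],[0.35,-40,-4,200,0,0,0],[0.35,-40,-4,200,0,0,0],[0.35,-40,-4,200,0,0,0]]'; python3 - <<'E'
from h import *
c=wcam(); cv2.imwrite("pics/w4.png",cv2.resize(c["image"],(800,600)))
E
```

```text
time: 14.05
eef_pos: [0.5263, -0.0087, 0.0624]
tcp_rot: [0.765, 0.644, -0.001, -0.001]
contact_force: [0.1, 0.5, -0.4]
opening: 0.65
finger_force: 0.0
```

View pics/w4.png

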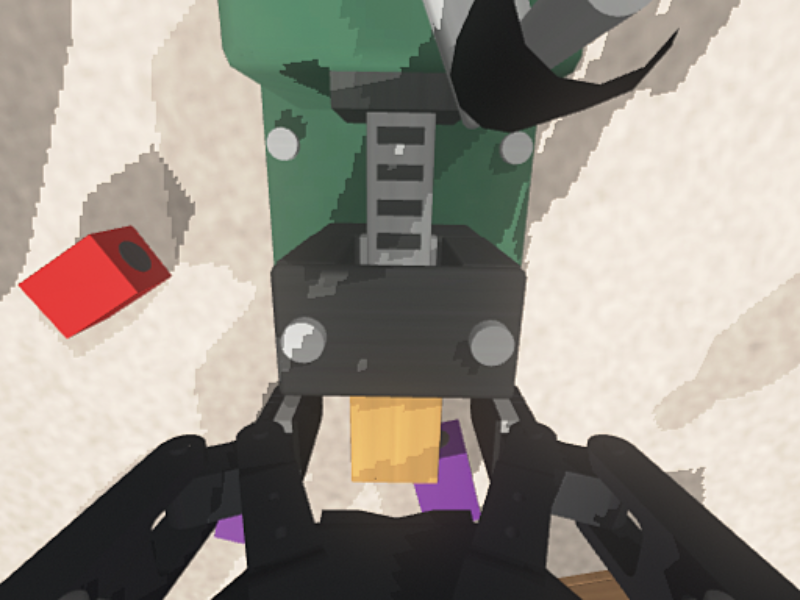

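The open fingers straddle the bush, which spans (350–440, 397–482), and nothing is touching. Closing.

```bash
python3 -m jog '[[1,0,0,0,0,0,0],[1,0,0,0,0,0,0],[1,0,0,0,0,0,0],[1,0,0,0,0,0,0],[1,0,0,0,0,0,0],[1,0,0,0,0,0,0]]' 50; python3 -m jog '[[1,0,0,-5,0,0,0],[1,-2,0,-15,0,0,0],[1,-10,0,-40,0,0,0],[1,-20,0,-80,0,0,0],[1,-25,0,-110,0,0,0],[1,-25,0,-110,0,0,0]]'
```

```text
time: 14.7
eef_pos: [0.5272, -0.0095, 0.0648]
tcp_rot: [0.765, 0.644, -0.0, -0.0]
contact_force: [-4.4, -0.2, 6.3]
opening: 0.319
finger_force: 50.9
time: 15.3
eef_pos: [0.5262, -0.0356, 0.1794]
tcp_rot: [0.765, 0.643, 0.003, 0.005]
contact_force: [1.8, 0.9, -2.0]
opening: 0.319
finger_force: 50.2
```

```bash
python3 -m jog '[[1,-60,17,0,0,0,0],[1,-110,32,0,0,0,0],[1,-155,45,0,0,0,0],[1,-195,57,0,0,0,0],[1,-225,65,0,0,0,0],[1,-237,69,0,0,0,0],[1,-237,69,20,0,0,0],[1,-237,69,50,0,0,0],[1,-237,69,85,0,0,0],[1,-237,69,115,0,0,0],[1,-237,69,130,0,0,0],[1,-237,69,130,0,0,0]]'; python3 - <<'E'
from h import *
c=wcam(); cv2.imwrite("pics/w5.png",cv2.resize(c["image"],(800,600)))
E
```

```text
time: 16.5
eef_pos: [0.548, -0.2772, 0.0396]
tcp_rot: [0.765, 0.644, -0.001, -0.004]
contact_force: [-0.2, -0.0, -2.3]
opening: 0.321
finger_force: 50.0
```

View pics/w5.png

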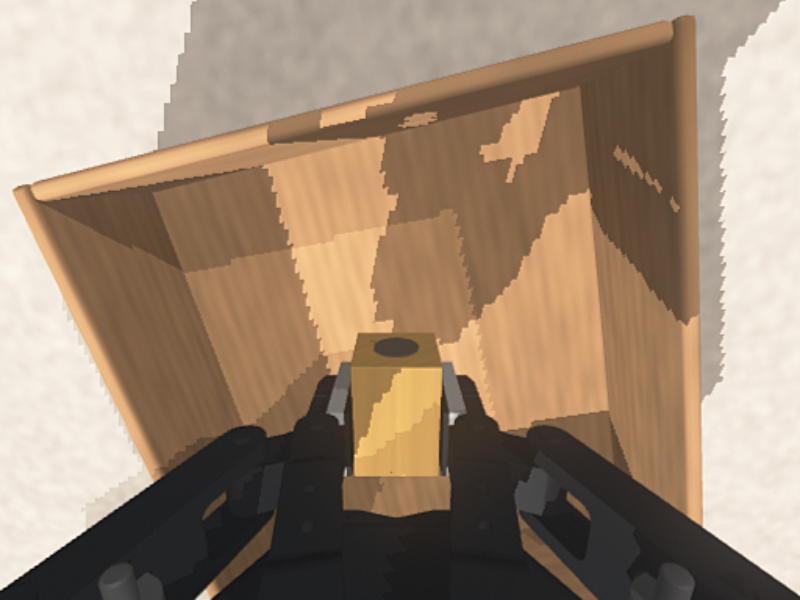

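The bush is held square at about (397,420), inside the box and clear of its walls. I'll lower it gently.

```bash
python3 -m jog '[[1,0,0,6,0,0,0],[1,0,0,12,0,0,0],[1,0,0,16,0,0,0],[1,0,0,18,0,0,0],[1,0,0,19,0,0,0],[1,0,0,19,0,0,0]]'
```

```text
time: 17.15
eef_pos: [0.5502, -0.2795, 0.0243]
tcp_rot: [0.765, 0.644, 0.0, 0.0]
contact_force: [1.2, -1.2, -2.3]
opening: 0.32
finger_force: 50.0
```

```bash
python3 -m jog '[[1,0,0,1,0,0,0],[1,0,0,2,0,0,0],[1,0,0,3,0,0,0],[1,0,0,4,0,0,0],[1,0,0,4,0,0,0]]'
```

```text
time: 17.65
eef_pos: [0.5501, -0.2794, 0.0201]
tcp_rot: [0.765, 0.644, -0.0, -0.0]
contact_force: [0.5, -0.3, -2.9]
opening: 0.321
finger_force: 50.0
```

```bash
python3 -m jog '[[1,0,0,1,0,0,0],[1,0,0,2,0,0,0],[1,0,0,2,0,0,0]]'
```

```text
time: 17.95
eef_pos: [0.5503, -0.2795, 0.0189]
tcp_rot: [0.765, 0.644, -0.0, -0.0]
contact_force: [-1.8, 1.1, 1.9]
opening: 0.319
finger_force: 52.9
```

Contact with the floor. I'll release and lift straight up.

```bash
python3 -m jog '[[0.6,0,0,0,0,0,0],[0.5,0,0,0,0,0,0],[0.4,0,0,0,0,0,0],[0.4,0,0,-5,0,0,0],[0.4,0,0,-25,0,0,0],[0.4,0,0,-60,0,0,0],[0.4,0,0,-105,0,0,0],[0.4,0,0,-150,0,0,0],[0.4,0,0,-190,0,0,0],[0.4,0,0,-190,0,0,0]]'; python3 -m jog '[[0.4,-80,0,0,0,0,0],[0.4,-80,0,0,0,0,0],[0.4,-80,0,0,0,0,0]]'; python3 - <<'E'
from h import *
c=wcam();a=imaging.read_camera("side")
cv2.imwrite("pics/f.png",np.hstack([cv2.resize(c["image"],(400,300)),cv2.resize(a["image"],(400,300))]))
E
```

```text
time: 18.95
eef_pos: [0.5536, -0.2818, 0.2175]
tcp_rot: [0.765, 0.644, 0.002, 0.008]
contact_force: [0.3, -0.3, 1.1]
opening: 0.6
finger_force: 0.0
time: 19.25
eef_pos: [0.5354, -0.3616, 0.2081]
tcp_rot: [0.766, 0.642, -0.0, 0.0]
contact_force: [0.3, 0.8, -0.2]
opening: 0.602
finger_force: 0.0
```

View pics/f.png

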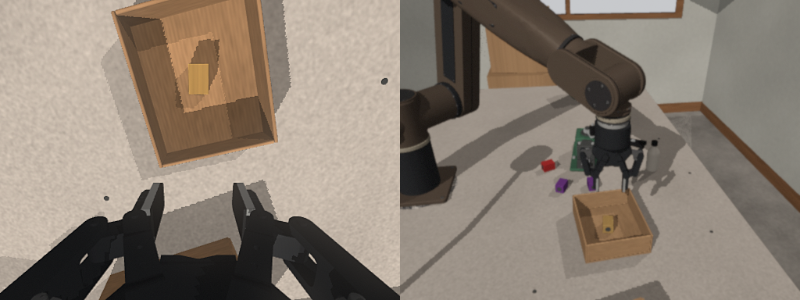

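The bush lies flat in the box, at (198,79) in the left picture. The gripper is clear of everything.

```bash
python3 -c "from plant import workorder; print(workorder.sign_off())"
```

```text
the job is handed in; nothing more can be done
None
```

The bush came loose after about 1.7 turns, I stopped cranking within 2 mm or so of ram travel, then picked it off the shelf and set it down flat in the cardboard box; the job was handed in at about 19 s.

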